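# Inspect a trolley axle under the reading lens

### The job

Lay the trolley axle in the inspection cradle with its two round ends resting in the two V notches; set it in, do not drop it. Then pick up the reading lens by its handle and hold it level over the middle of the axle, with the lens at the height of the pointer on the cradle's post, touching neither axle nor cradle. Finish while still holding it there motionless, and leave the pointer and the other things on the bench as they are.

Things in the scene. Friction and masses are not known exactly. Their poses are not given: they have to be found in the camera images.
- axle_center (a point): Centre of the loose steel axle, which starts lying on the bench, this point 12 mm up. Square middle 24 x 24 mm and 60 mm long, then a round end 16 mm in diameter and 30 mm long on either side, 120 mm overall along its y axis; both ends alike; about 0.25 kg. A small dark dot marks the middle of its side and top faces.
- cradle_seat (a point): Where the axle's centre lies once seated in the fixed inspection cradle, 81 mm above the bench; the seated axle runs along this y axis. Two aluminium uprights, 10 mm thick along y and 40 mm wide along x, stand 44 mm to either side; each ends in a 90-degree V notch open upwards, bottom 70 mm, tips 87 mm above the bench. The axle's square middle goes between them (78 mm gap, 9 mm play a side).
- mark_tip (a point): Tip of the black pointer on the cradle's post, half-way up its 4 mm thickness: its height is the height for the lens's centre, 160 to 210 mm above the bench, different each time. It points towards the axle and ends 107 mm along the cradle's +x from the seat point. It sits on a black collar, 24 mm across and 14 mm high, that slides stiffly on the post. Leave it as it is.
- loupe_grip (a point): Middle of the reading lens's black handle, half-way up. The handle is a straight bar 100 mm long along its x axis, 16 mm wide (y), 20 mm high (z); it starts lying flat on the bench, this point 10 mm up. The lens lies beyond its +x end. The whole weighs about 90 g and balances about 28 mm towards the lens from this point.
- loupe_lens (a point): Centre of the lens, 95 mm along the handle's +x axis from the handle's middle and 3 mm lower; round glass in a black ring 76 mm in outer diameter and 14 mm high, this point half-way up the ring. Its z axis is the lens's axis, vertical when the lens is level.
- axle: The same axle; origin at the centre of its underside, 12 mm below its centre.
- loupe: The same reading lens; origin under the handle's middle, on its underside.
- cradle: The cradle; origin on the bench, 81 mm under the seat point, same axes. Dark base plate 12 mm thick, 63 mm to either side along y, from 50 mm before the origin (the robot's side) to 155 mm beyond it along +x. A vertical post 10 mm in diameter and 240 mm high stands 135 mm along +x, the far side from the robot.
- tape: Bystander: an empty cardboard roll core lying flat, 90 mm across, 24 mm high; origin under its centre.
- nut: Bystander: a steel hexagon nut 24 mm across, 14 mm high; origin under its centre.
- sleeve: Bystander: a steel sleeve standing on end, 32 mm across, 40 mm high; origin under its centre.
- jar: Bystander: a glass jar with a steel cap, 64 mm across, 85 mm high; origin under its centre.
- carton: Bystander: a closed cardboard box 90 x 120 x 60 mm; origin under its centre.
- mug: Bystander: a white mug 80 mm across, 90 mm high; origin under its centre.
- wrench: Bystander: a steel wrench lying on the bench at the right.

How it is judged (in metres and radians):
On the way:
1. the axle lies at rest in both V notches, let go (horizontal distance between axle_center and cradle_seat below 0.0105 m and z of axle_center in the frame of cradle_seat between -0.004 and 0.004 m and angle between the y axis of axle_center and the y axis of cradle_seat, either way round below 0.1 rad and contact force between axle and the fingers below 0.1 N and linear speed of axle below 0.02 m/s), for 0.3 s.
At the end, for the whole second after the job is handed in: Axle at rest in both notches (within 10.5 mm sideways, 4 mm in height, 0.1 rad), let go; the fingers hold the lens within 10 mm sideways of the axle's centre, within 6 mm of the pointer's height, tilted under 0.1 rad, motionless, touching neither axle nor cradle (all of step 1 and horizontal distance between loupe_lens and axle_center below 0.01 m and z of loupe_lens in the frame of mark_tip between -0.006 and 0.006 m and angle between loupe_lens's own z axis and vertical below 0.1 rad and contact force between loupe and the fingers above 1 N and contact force between loupe and cradle below 0.1 N and contact force between loupe and axle below 0.1 N and linear speed of loupe below 0.02 m/s and angular speed of loupe below 0.15 rad/s); the arm keeps its last pose, push and grip.
It fails at once if the axle is dropped (moving faster than 0.5 m/s out of the fingers) (linear speed of axle above 0.5 m/s and contact force between axle and the fingers below 0.1 N).
It fails at once if the pointer is shifted by more than 5 mm (distance of mark_tip from where it was at the start of the episode above 0.005 m).
It fails at once if a bystander is moved by more than 20 mm (distance of any of tape, nut, sleeve, jar, carton, mug, wrench from where it was at the start of the episode above 0.02 m).
It also fails if it takes over 67 s, if anything falls off the work surface, if the arm or the gripper's body presses on something with over 40 N, if the wrist force passes 120 N, or if a joint passes its speed limit or range.

### The arm

A 6-joint arm with a two-finger parallel gripper is mounted at the origin on the work surface. World frame = base frame: x ahead of the robot, y to its left, z up, the work surface at z = 0. Lengths are in mm, angles in rad, forces in N, time in s.
With the tool pointing down it reaches from about 350 to 775 mm from the base axis. Payload 7.3 kg.
Tool frame: the origin (TCP) lies midway between the tips of the shut fingers; the grasp point (between the pads) lies 19 mm behind it (bot.tcp_to_grasp is the distance from the TCP to the grasp point, in mm); z points along the fingers, y is the line along which they close (so a half turn about z gives the same grasp; the last joint's range is limited). The gripper opens to 92 mm and grips with 3 to 60 N. Pads are 19 mm wide; open, the fingers measure 130 mm over their backs; the gripper's body (75 mm by 190 mm) begins 47 mm behind the grasp point.
Start: joints at [-1.297, 0.342, 1.524, -0, 1.275, -0.146], TCP at [214.002, -479.425, 226.741] pointing down, gripper open.
Joint ranges: [-2.53, 2.53], [-0.77, 2.02], [0.04, 2.7], [-1, 4.14], [0.28, 2.66], [-3.11, 3.11]. Speed limits (rad/s): [2.57, 2.57, 3.14, 3.14, 3.14, 3.14].

### API

Orientations are given as [roll, pitch, yaw] about the fixed x, y, z axes, in that order (R = Rz(yaw) Ry(pitch) Rx(roll)).
In Python, from plant import bot, viewer gives the robot as it stands. The module is installed in compiled form; this text tells all that it offers.
- The arm moves only by the shell command python3 -m handwheel 'ROWS'. ROWS is text: rows parted by semicolons, each of 7 numbers parted by spaces: the shift along the tool's x, y, z scaled (see below), then the turn, a rotation vector about the tool's x, y, z scaled (see below), then the opening, from -1 (shut) to 1 (fully open), so that 0 is half open. In form: tx ty tz rx ry rz gripper; .... A call has 1 to 8 rows; each row is the pose to reach, as a shift and turn from the pose commanded when the call began, along the tool's axes at that moment, turning the shorter way round; what a row does not reach only later rows make up. The controller multiplies each number of a shift by 10 cm and each number of a turn by pi rad. A row lasts 1/12 s, in which the tool goes at most 41.7 mm and 7.16 degrees, less where a joint would pass 70% of its speed; a pose out of reach is approached as far as the arm can. A call with a number of a shift or a turn outside -1 to 1 is refused whole. A call with a gripper value outside its range is refused whole. The fingers move at their own pace and stop on an object; the grip force is fixed at half the most. Time passes only in rows, so rows that repeat a pose let the fingers close. It gives the time, the measured TCP pose, the force, the opening and the grip force at its end, in the units of the state.
- bot.get_obs(): the state, without advancing time (a new reading comes with each control period).
- viewer.capture(name): name is "scene" or "top" or "wrist"; returns a dict with "frame" (400x640x3 uint8, red, green, blue), "fov_y" (degrees; the focal length in pixels is half the picture's height over the tangent of half this angle, whatever the lens; pixels are square), "cx", "cy" (the principal point, pixels), "dist_coeffs" ([k1, k2, p1, p2, k3] as OpenCV has them; the pictures are not rectified), "T" (4x4, takes a point from camera to world coordinates). Camera axes: x right, y down, z forward; pixel columns grow to the right and rows downward; lengths in mm; the calibration is good to about 2 mm. A picture is of the moment at which its call begins. There is no depth.
- bot.close_job(): hands the job in; it is judged then, once.
Trained networks look in a picture, given as the dict that the camera call returned (one of the last four; its "shot" number tells which), for a name from the list of things; names that differ only in an ending like _2 or _b are one class to them, and where a whole thing is asked for, a point or a joint stands for the part that bears it (a point fixed in the world has none). Each returns a list of dicts, best first, with "score" (0 to 1); they miss things now and then, are a little off and sometimes report something else, mostly with a low value. They report only what shows in the picture. A call takes as long as a camera call.
- viewer.recognise(target, picture): "centre" ([column, row] in pixels, amid what is visible of it).
- viewer.cut_out(target, picture): "pixels" (400x640 bool, what is visible of it) and "centre" ([column, row] in pixels, amid what is visible of it).
The state is a dict: "time": time; "joint_positions": joint angles; "dq": joint speeds; "tau": joint torques, N m; "tool_pos": TCP position; "tcp_rot": TCP orientation; "contact_force": force on the tool from outside, world axes, zero at the start; "moment": the same for the moment, N m; "grip_width": finger opening in mm; "finger_force": force on a finger pad.
Only numpy, scipy, OpenCV 4.12 (cv2) and the standard library are available. Lean on these libraries where they do the work, as an engineer would, in place of code of your own. Each camera call takes 0.05 s, during which the arm holds its last target. There are 200 camera calls.

## Working session

There is one attempt and no reset: what is moved stays moved. The work goes in short steps, Python scripts to look and compute and a shell command to move; the robot and the scene stay as the last step left them, time stands still between calls to the robot, and variables do not carry over. Pictures are saved under pics/ and viewed, at most 12 in all, crops included, and the job is handed in when it is done.

```bash
mkdir -p pics; cat > h.py <<'E'
import numpy as np, cv2
from plant import bot, viewer
from scipy.spatial.transform import Rotation as R
def K(p):
    f=200/np.tan(np.radians(p["fov_y"])/2); return np.array([[f,0,p["cx"]],[0,f,p["cy"]],[0,0,1]])
def ray(p,uv):
    n=cv2.undistortPoints(np.array(uv,float).reshape(-1,1,2),K(p),np.array(p["dist_coeffs"],float)).reshape(-1,2)
    T=np.array(p["T"]); return T[:3,3],(np.c_[n,np.ones(len(n))]@T[:3,:3].T)
def atz(p,uv,z):
    o,d=ray(p,uv); return o+d*((z-o[2])/d[:,2])[:,None]
def proj(p,X):
    T=np.linalg.inv(np.array(p["T"])); r,_=cv2.Rodrigues(T[:3,:3])
    return cv2.projectPoints(np.array(X,float).reshape(-1,1,3),r,T[:3,3],K(p),np.array(p["dist_coeffs"],float))[0].reshape(-1,2)
def tri(ps,uvs):
    A=np.zeros((3,3));b=np.zeros(3)
    for p,uv in zip(ps,uvs):
        o,d=ray(p,[uv]);d=d[0]/np.linalg.norm(d[0]);M=np.eye(3)-np.outer(d,d);A+=M;b+=M@o
    return np.linalg.solve(A,b)
def save(p,n): cv2.imwrite("pics/"+n,cv2.cvtColor(p["frame"],cv2.COLOR_RGB2BGR))
def rows(pos,yaw=None,rot=None):
    "shift/turn from present measured pose to target TCP pos (tool down, yaw)"
    s=bot.get_obs(); Rc=R.from_euler('xyz',s["tcp_rot"])
    Rt=rot if rot is not None else R.from_euler('xyz',[np.pi,0,yaw])
    print((Rc.inv().apply(np.array(pos)-s["tool_pos"])/100).round(4),((Rc.inv()*Rt).as_rotvec()/np.pi).round(4))
E
python3 - <<'E'
from h import *
np.set_printoptions(suppress=True,precision=1)
print(bot.get_obs())
for c in["top","scene"]:
    p=viewer.capture(c);save(p,c+"0.png");print(c,p["fov_y"],p["T"])
    for t in["axle_center","cradle_seat","mark_tip","loupe_grip","loupe_lens"]:
        r=viewer.recognise(t,p)[:2];print(t,[(np.array(q["centre"]),round(q["score"],2)) for q in r])
    for t in["axle","loupe","cradle","tape","nut","sleeve","jar","carton","mug","wrench"]:
        r=viewer.recognise(t,p)[:1];print(t,[(np.array(q["centre"]),round(q["score"],2),atz(p,q["centre"],12)[0]) for q in r])
E
```

```text
{'time': 0.0, 'joint_positions': array([-1.3,  0.3,  1.5, -0. ,  1.3, -0.1]), 'dq': array([-0., -0., -0., -0.,  0., -0.]), 'tau': array([ -0. , -43.1, -24.4,   0.1,   0.1,  -0. ]), 'tool_pos': array([ 213.9, -479. ,  226. ]), 'tcp_rot': array([-3.1, -0. ,  0.4]), 'contact_force': array([ 0.6,  0.2, -0.5]), 'moment': array([-0., -0.,  0.]), 'finger_force': 0.0, 'grip_width': 91.79445121003164}
top 42.07163268268001 [[   0.    -1.     0.1  414.1]
 [  -1.    -0.     0.     2.3]
 [  -0.    -0.1   -1.  1729.3]
 [   0.     0.     0.     1. ]]
axle_center [(array([216., 247.]), 0.62)]
cradle_seat [(array([328. , 185.8]), 0.72)]
mark_tip [(array([331.2, 150. ]), 0.63), (array([329.8, 186.6]), 0.36)]
loupe_grip [(array([405. , 208.9]), 0.71)]
loupe_lens [(array([403.7, 206.7]), 0.76), (array([159.7, 197.7]), 0.62)]
axle [(array([217.7, 243.1]), 0.64, array([419.6, 328.1,  12. ]))]
loupe [(array([404.5, 210.5]), 0.85, array([ 532.9, -291. ,   12. ]))]
cradle [(array([323.9, 185.5]), 0.69, array([614.1, -22.7,  12. ]))]
tape [(array([326.6, 185.9]), 0.55, array([612.9, -31.6,  12. ]))]
nut []
s
[... 606 characters left out ...]
213.6]), 0.56), (array([380.1, 321.9]), 0.48)]
loupe_grip []
loupe_lens [(array([273. , 179.1]), 0.92), (array([430.6, 261.4]), 0.44)]
axle [(array([435.3, 261.1]), 0.68, array([406.7, 350.6,  12. ]))]
loupe [(array([274.5, 176.7]), 0.64, array([ 521.5, -308. ,   12. ]))]
cradle [(array([308. , 235.3]), 0.9, array([624.2, -24.6,  12. ]))]
tape [(array([371.4, 204.6]), 0.88, array([370.4,  45.4,  12. ]))]
nut []
sleeve []
jar [(array([241.1, 204.7]), 0.69, array([ 696.9, -294.8,   12. ]))]
carton [(array([382.7, 320. ]), 0.89, array([686.9, 358.3,  12. ]))]
mug [(array([455.4, 323.6]), 0.79, array([544.6, 521.2,  12. ]))]
wrench [(array([256.9, 144.4]), 0.48, array([ 452.9, -488. ,   12. ]))]
```

```bash
python3 - <<'E'
import cv2
a=cv2.imread("pics/top0.png")[100:280,140:480]; cv2.imwrite("pics/top0c.png",cv2.resize(a,(800,424),interpolation=3))
a=cv2.imread("pics/scene0.png")[130:350,220:480]; cv2.imwrite("pics/scene0c.png",cv2.resize(a,(709,600),interpolation=3))
E
```

```text
(no output)
```

View pics/top0c.png

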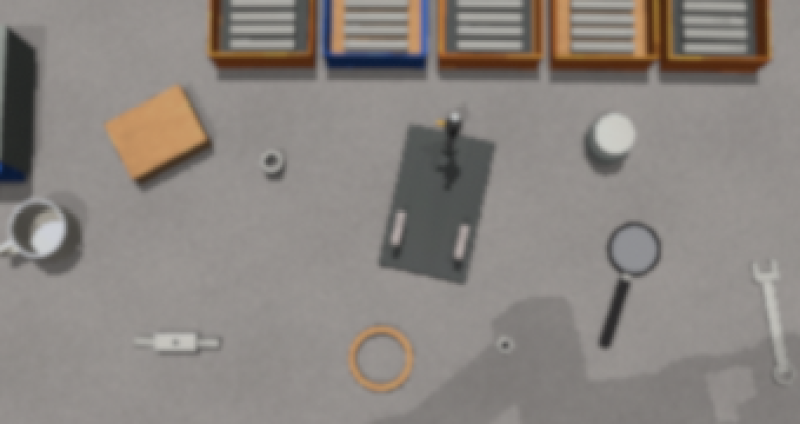

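View pics/scene0c.png

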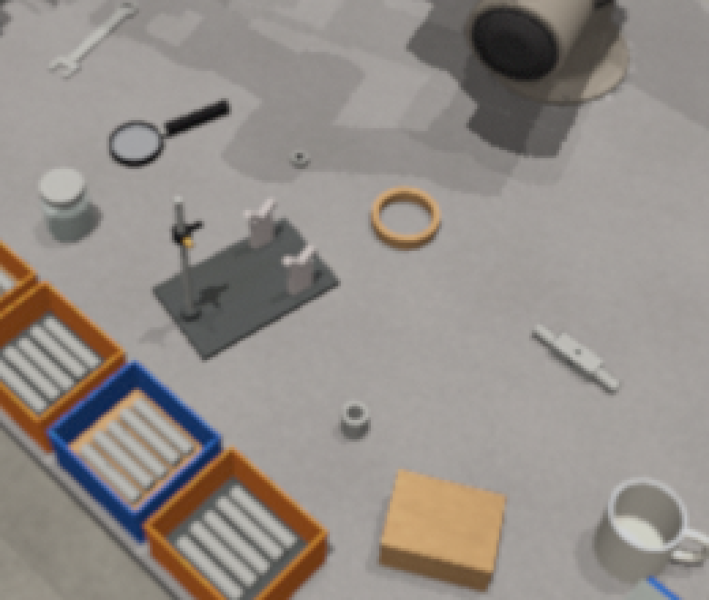

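The top view shows the axle at pixel (215,245), nearly along world y. The lens is at (409,206) with its handle running to about (397,246), and the cradle uprights are at (309,198) and (336,203). The cradle yaw is about -0.2. The scene view agrees.

```bash
python3 - <<'E'
from h import *
np.set_printoptions(suppress=True,precision=3)
pt=viewer.capture("top");ps=viewer.capture("scene")
def mask_axis(t,p,z):
    r=viewer.cut_out(t,p)[0]; v,u=np.nonzero(r["pixels"]); P=atz(p,np.c_[u,v],z)[:,:2]
    c=P.mean(0);w,V=np.linalg.eigh(np.cov((P-c).T)); return r["score"],c,V[:,1],len(P)
for t in["axle","loupe"]:
    for p in(pt,ps): print(t,mask_axis(t,p,14))
f=lambda uv:atz(pt,uv,12)[:,:2]
c=np.array([[410,125],[495,142],[464,284],[380,266]])/2.353+[140,100]
C=f(c);print("plate",C); d=(C[0]+C[1]-C[2]-C[3])/2; print(np.linalg.norm(d),np.arctan2(d[1],d[0])); m=C.mean(0);yaw=np.arctan2(d[1],d[0]);print("seat",m-52.5*np.array([np.cos(yaw),np.sin(yaw)]))
for t in["cradle_seat","mark_tip"]:
    a=[x["centre"] for x in viewer.recognise(t,pt)[:1]];b=[x["centre"] for x in viewer.recognise(t,ps)[:1]]
    print(t,a,b, tri([pt,ps],[a[0],b[0]]) if a and b else "")
print("handle",atz(pt,[[401.4,233],[409.4,205.8]],10))
rows([430,0,230],np.pi/2)
E
```

```text
axle (0.5, array([413.2 , 342.82]), array([-0.018,  1.   ]), 185)
axle (0.79, array([415.725, 339.696]), array([0.03, 1.  ]), 278)
loupe (0.65, array([ 524.061, -298.552]), array([-0.951,  0.309]), 605)
loupe (0.69, array([546.514, 523.916]), array([-0.993,  0.114]), 1111)
plate [[ 722.928   10.282]
 [ 699.425 -110.583]
 [ 497.452  -67.348]
 [ 521.86    50.883]]
205.833987949579 -0.20508561413925966
seat [559.017 -18.5  ]
cradle_seat [[325.6, 185.7]] [[312.6, 233.0]] [609.929 -24.077  12.59 ]
mark_tip [[332.8, 153.1]] [[287.2, 214.4]] [692.009 -44.706 177.476]
handle [[ 458.192 -280.651   10.   ]
 [ 548.794 -307.883   10.   ]]
[ 3.927 -3.498 -0.033] [ 0.     0.    -0.366]
```

```bash
python3 -m handwheel '1 -0.88 -0.3 0 0 0 1;1 -0.88 -0.3 0 0 0 1;1 -0.88 -0.3 0 0 0 1;1 -0.88 -0.3 0 0 0 1'; python3 -m handwheel '1 -0.88 -0.3 0 0 0 1;1 -0.88 -0.3 0 0 0 1;1 -0.88 -0.3 0 0 0 1;1 -0.88 -0.3 0 0 0 1'; python3 -m handwheel '1 -0.88 -0.3 0 0 0 1;1 -0.88 -0.3 0 0 0 1;1 -0.88 -0.3 0 0 0 1;1 -0.88 -0.3 0 0 0 1'; python3 -m handwheel '0.9 -0.8 0 0 0 -0.3 1;0.9 -0.8 0 0 0 -0.3 1;0.9 -0.8 0 0 0 -0.3 1;0.9 -0.8 0 0 0 -0.3 1;0.9 -0.8 0 0 0 -0.3 1;0.9 -0.8 0 0 0 -0.3 1;0.9 -0.8 0 0 0 -0.3 1;0.9 -0.8 0 0 0 -0.3 1'
python3 - <<'E'
from h import *
np.set_printoptions(suppress=True,precision=2)
p=viewer.capture("wrist");save(p,"w1.png");print(p["T"],p["fov_y"])
for t in["cradle_seat","mark_tip"]:
    print(t,[(x["centre"],x["score"]) for x in viewer.recognise(t,p)[:2]])
T=np.array(p["T"]);s=bot.get_obs();Rc=R.from_euler('xyz',s["tcp_rot"]);print("cam in tool",Rc.inv().apply(T[:3,3]-s["tool_pos"]),Rc.inv().as_matrix()@T[:3,:3])
rows([430,170,290],np.pi/2)
E
```

```text
time: 2.43
tool_pos: [270.9, -354.5, 258.0]
tcp_rot: [3.141, -0.001, 0.422]
contact_force: [0.8, -1.0, 0.5]
grip_width: 92.4
finger_force: 0.0
time: 2.77
tool_pos: [326.3, -233.7, 288.2]
tcp_rot: [3.14, -0.002, 0.423]
contact_force: [-0.4, -0.2, -0.7]
grip_width: 91.9
finger_force: 0.0
time: 3.1
tool_pos: [382.0, -112.4, 318.3]
tcp_rot: [3.14, -0.003, 0.423]
contact_force: [0.3, 0.1, 0.5]
grip_width: 92.0
finger_force: 0.0
time: 3.77
tool_pos: [430.1, -6.4, 316.7]
tcp_rot: [3.141, 0.0, 1.369]
contact_force: [-0.2, 0.6, 0.2]
grip_width: 91.7
finger_force: 0.0
[[  0.98  -0.19  -0.05 444.97]
 [ -0.2   -0.95  -0.26  63.34]
 [ -0.     0.26  -0.96 475.03]
 [  0.     0.     0.     1.  ]] 65.17617247382393
cradle_seat [([452.4, 158.6], 0.79)]
mark_tip [([588.3, 170.9], 0.58)]
cam in tool [  71.38    0.01 -158.35] [[ 0.01 -0.96 -0.26]
 [ 1.    0.01  0.  ]
 [ 0.   -0.26  0.96]]
[ 1.73 -0.37  0.27] [ 0.    0.   -0.07]
```

View pics/w1.png

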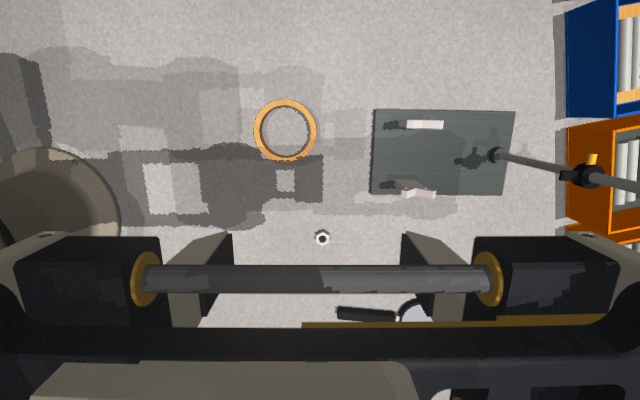

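The wrist view shows the plate at columns 370–516, rows 109–196, the uprights' tops at about (425,124) and (418,193), and the pointer and collar near (565–588,175). I'll enlarge that part.

```bash
python3 - <<'E'
import cv2
a=cv2.imread("pics/w1.png")[95:215,360:630]; cv2.imwrite("pics/w1c.png",cv2.resize(a,(800,356),interpolation=cv2.INTER_CUBIC))
E
python3 -m handwheel '1 -0.2 0.1 0 0 -0.07 1;1 -0.2 0.1 0 0 -0.07 1;1 -0.2 0.1 0 0 -0.07 1;1 -0.2 0.1 0 0 -0.07 1'; python3 -m handwheel '0.75 0 0.2 0 0 0 1;0.75 0 0.2 0 0 0 1;0.75 0 0.2 0 0 0 1'
python3 - <<'E'
from h import *
np.set_printoptions(suppress=True,precision=3)
p=viewer.capture("wrist");save(p,"w2.png")
for t in["axle_center"]:
    print(t,[(x["centre"],x["score"],atz(p,x["centre"],24)) for x in viewer.recognise(t,p)[:2]])
r=viewer.cut_out("axle",p)
for q in r[:2]:
    v,u=np.nonzero(q["pixels"]); P=atz(p,np.c_[u,v],18)[:,:2]
    c=P.mean(0);w,V=np.linalg.eigh(np.cov((P-c).T)); print(q["score"],c,V[:,1],len(P),u.min(),u.max(),v.min(),v.max())
rows([415,260,220],np.pi/2)
E
```

```text
time: 4.25
tool_pos: [430.7, 98.6, 306.2]
tcp_rot: [-3.141, -0.001, 1.583]
contact_force: [-1.0, 0.5, -0.3]
grip_width: 91.8
finger_force: 0.0
time: 4.5
tool_pos: [429.3, 174.2, 285.1]
tcp_rot: [-3.139, -0.001, 1.583]
contact_force: [-0.3, -0.3, -0.5]
grip_width: 92.1
finger_force: 0.0
axle_center [([308.2, 42.1], 0.55, array([[416.976, 332.378,  24.   ]]))]
0.61 [415.899 333.471] [-0.006  1.   ] 1462 298 317 0 88
[ 0.901 -0.144  0.666] [0.    0.    0.003]
```

View pics/w1c.png

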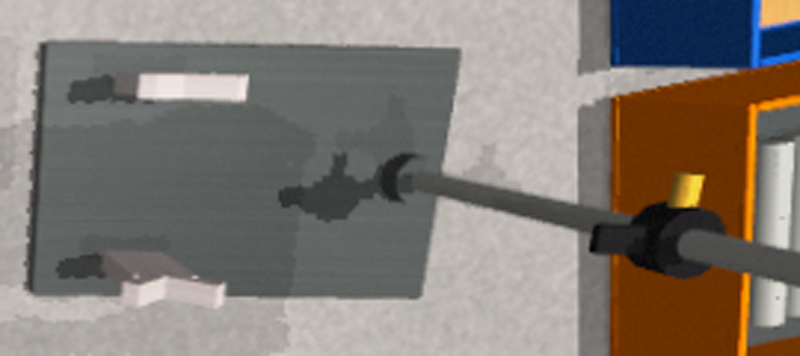

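View pics/w2.png

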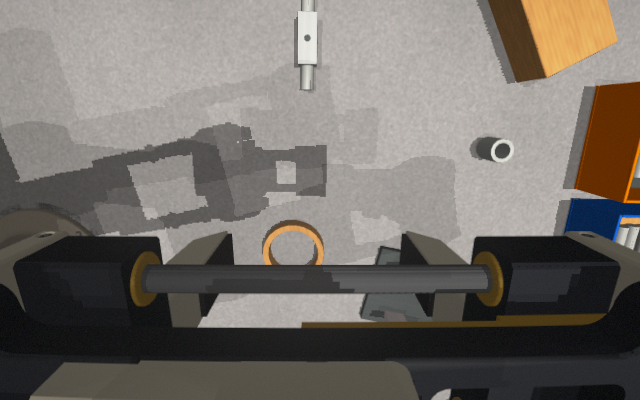

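The axle lies along world y with its dot at (307.5,37.5). The pointer tip was at about (560,175) in the first wrist view.

```bash
python3 - <<'E'
from h import *
np.set_printoptions(suppress=True,precision=3)
p=viewer.capture("wrist")
print("dot",atz(p,[307.5,37.5],24)); print("ends",atz(p,[[307,90]],12),"sq",atz(p,[[296,67],[316,67],[300,11],[318,11]],24))
s=bot.get_obs();Rc=R.from_euler('xyz',s["tcp_rot"]);T=np.array(p["T"]);Rm=Rc.inv().as_matrix()@T[:3,:3];t=Rc.inv().apply(T[:3,3]-s["tool_pos"])
R1=R.from_euler('xyz',[3.141,0,1.369]);T1=np.eye(4);T1[:3,:3]=R1.as_matrix()@Rm;T1[:3,3]=R1.apply(t)+[430.1,-6.4,316.7]
q=dict(p);q.pop("frame");q["T"]=T1;np.save("w1T.npy",T1)
c=lambda a:np.array(a,float)/2.963+[360,95]
C=atz(q,c([[45,42],[461,48],[421,297],[32,292]]),12);print("plate",C)
d=(C[1]+C[2]-C[0]-C[3])[:2]/2;yaw=np.arctan2(d[1],d[0]);m=C.mean(0)[:2];u=np.array([np.cos(yaw),np.sin(yaw)])
print(np.linalg.norm(d),yaw,"seat",m-52.5*u)
V=atz(q,c([[140,87],[248,87],[122,291],[225,291]]),87);print("tips",V,V.mean(0))
o,dd=ray(q,c([[592,238]])); 
for z in(160,170,180,190,200,210):
    X=o+dd[0]*(z-o[2])/dd[0][2];r=X[:2]-(m-52.5*u);print(z,X[:2],"along",r@u,"side",r@[-u[1],u[0]])
rows([415,336,150],np.pi/2)
E
```

```text
dot [[418.024 333.203  24.   ]]
ends [[417.384 272.415  12.   ]] sq [[403.779 298.935  24.   ]
 [428.895 299.224  24.   ]
 [408.781 362.688  24.   ]
 [430.536 362.937  24.   ]]
plate [[ 528.404   54.665   12.   ]
 [ 727.818   13.064   12.   ]
 [ 702.262 -109.541   12.   ]
 [ 503.122  -66.716   12.   ]]
203.6991237253795 -0.20874345987920417 seat [564.041 -16.253]
tips [[550.313  31.032  87.   ]
 [593.955  22.457  87.   ]
 [531.942 -52.86   87.   ]
 [575.906 -61.712  87.   ]] [563.029 -15.271  87.   ]
160 [681.35  -44.701] along 120.65768836639013 side -3.5212103775499823
170 [673.835 -41.262] along 112.59352932371907 side -1.713367118879127
180 [666.321 -37.822] along 104.52937028104802 side 0.09447613979172473
190 [658.806 -34.382] along 96.46521123837694 side 1.902319398462594
200 [651.292 -30.942] along 88.40105219570587 side 3.7101626571334494
210 [643.777 -27.503] along 80.3368931530347 side 5.518005915804293
[ 1.665 -0.14   1.369] [0.    0.    0.003]
```

```bash
python3 -m handwheel '0.8 -0.06 0.9 0 0 0 1;0.8 -0.06 0.9 0 0 0 1;0.8 -0.06 0.9 0 0 0 1;0.8 -0.06 0.9 0 0 0 1'; python3 -m handwheel '0.8 -0.05 0.8 0 0 0.003 1;0.8 -0.05 0.8 0 0 0.003 1;0.8 -0.05 0.8 0 0 0.003 1;0.8 -0.05 0.8 0 0 0.003 1;0.8 -0.05 0.8 0 0 0.003 1'
python3 - <<'E'
from h import *
rows([418,332.5,4],np.pi/2)
E
```

```text
time: 5.03
tool_pos: [421.0, 251.2, 192.1]
tcp_rot: [-3.134, 0.002, 1.582]
contact_force: [-1.6, -0.2, -0.5]
grip_width: 91.6
finger_force: 0.0
time: 5.45
tool_pos: [417.8, 329.6, 116.4]
tcp_rot: [-3.141, 0.001, 1.573]
contact_force: [-0.3, 0.5, 0.3]
grip_width: 92.1
finger_force: 0.0
[0.0302 0.0035 1.124 ] [-0.0003  0.0004  0.0006]
```

```bash
python3 -m handwheel '0.03 0 0.4 0 0 0 1;0.03 0 0.8 0 0 0 1;0.03 0 0.98 0 0 0 1;0.03 0 0.98 0 0 0 1';python3 -m handwheel '0 0 0.14 0 0 0 1;0 0 0.14 0 0 0 1;0 0 0.14 0 0 0 1;0 0 0.14 0 0 0 -1;0 0 0.14 0 0 0 -1;0 0 0.14 0 0 0 -1;0 0 0.14 0 0 0 -1;0 0 0.14 0 0 0 -1';python3 -m handwheel '0 0 0 0 0 0 -1;0 0 0 0 0 0 -1;0 0 0 0 0 0 -1;0 0 0 0 0 0 -1;0 0 0 0 0 0 -1;0 0 0 0 0 0 -1'
```

```text
time: 5.78
tool_pos: [416.8, 330.7, 16.8]
tcp_rot: [-3.137, 0.003, 1.571]
contact_force: [-0.3, -0.9, -0.3]
grip_width: 91.7
finger_force: 0.0
time: 6.45
tool_pos: [417.5, 333.6, 5.1]
tcp_rot: [3.141, -0.0, 1.573]
contact_force: [-0.4, 1.0, -0.8]
grip_width: 63.2
finger_force: 0.0
time: 6.95
tool_pos: [417.0, 333.4, 4.6]
tcp_rot: [-3.141, 0.0, 1.573]
contact_force: [-0.8, -0.2, -1.3]
grip_width: 24.0
finger_force: 30.0
```

```bash
python3 -m handwheel '0 0 -0.2 0 0 0 -1;0 0 -0.6 0 0 0 -1;0 0 -0.9 0 0 0 -1;0 0 -0.9 0 0 0 -1';python3 -m handwheel '-0.6 0.2 -0.7 0 0 0 -1;-0.95 0.3 -0.7 0 0 0 -1;-0.95 0.3 -0.7 0 0 0 -1;-0.95 0.3 -0.7 0 0 0 -1';python3 -m handwheel '-0.95 0.4 0 0 0 0 -1;-0.95 0.4 0 0 0 0 -1;-0.95 0.4 0 0 0 0 -1';python3 -m handwheel '-0.9 0.4 0 0 0 0 -1;-0.9 0.4 0 0 0 0.03 -1;-0.9 0.4 0 0 0 0.0665 -1;-0.9 0.4 0 0 0 0.0665 -1'
python3 - <<'E'
from h import *
np.set_printoptions(suppress=True,precision=2)
p=viewer.capture("wrist");save(p,"w3.png")
rows([563.3,-15.8,130],np.pi/2-0.207)
E
```

```text
time: 7.28
tool_pos: [420.2, 335.3, 100.0]
tcp_rot: [3.133, -0.005, 1.573]
contact_force: [1.7, 1.0, -1.6]
grip_width: 23.9
finger_force: 30.0
time: 7.62
tool_pos: [450.5, 234.3, 167.2]
tcp_rot: [3.136, 0.001, 1.569]
contact_force: [1.6, 0.6, -3.4]
grip_width: 23.9
finger_force: 30.0
time: 7.87
tool_pos: [488.5, 140.3, 163.7]
tcp_rot: [-3.141, 0.002, 1.572]
contact_force: [0.6, 0.3, -3.2]
grip_width: 23.9
finger_force: 30.0
time: 8.2
tool_pos: [528.9, 50.1, 163.2]
tcp_rot: [-3.141, 0.001, 1.354]
contact_force: [0.4, -0.1, -3.2]
grip_width: 23.7
finger_force: 30.0
[-0.59  0.49  0.33] [-0.  0. -0.]
```

View pics/w3.png

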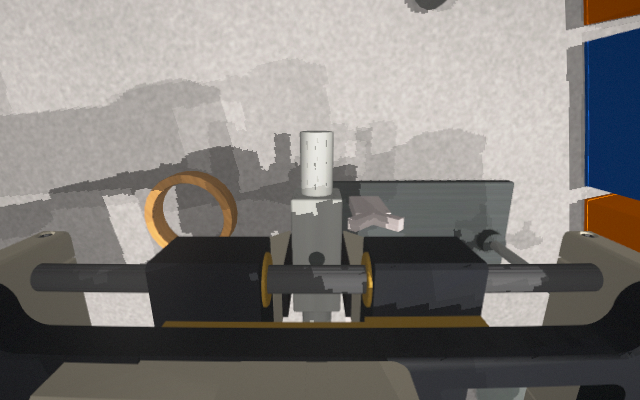

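The axle is in the fingers with its dot at (316,259) and the left end's tip at (317,131). The cradle's left upright is visible, with its V at (350–403, 197–230).

```bash
python3 - <<'E'
from h import *
np.set_printoptions(suppress=True,precision=2)
p=viewer.capture("wrist");s=bot.get_obs();Rc=R.from_euler('xyz',s["tcp_rot"])
z=s["tool_pos"][2]+7.5
print("dot,end in tool",Rc.inv().apply(atz(p,[[316,259],[317,131]],z+np.array(12))-s["tool_pos"]),Rc.inv().apply(atz(p,[[317,131]],z+8)-s["tool_pos"]))
S=np.array([563.3,-15.8]);u=np.array([np.cos(-.207),np.sin(-.207)]);v=np.array([-u[1],u[0]])
# predicted outline of left upright tips & plate corners
pts=[[*(S+a*u+b*v),h] for a,b,h in[(-20,39,87),(-20,49,87),(-17,39,87),(-17,49,87),(17,39,87),(17,49,87),(20,39,87),(20,49,87),(155,63,12),(0,39,70),(0,49,70)]]
print(proj(p,pts))
a=p["frame"][160:250,330:530,::-1];cv2.imwrite("pics/w3c.png",cv2.resize(a,(800,360),interpolation=2))
E
```

```text
dot,end in tool [[  2.51   1.33 -19.5 ]
 [ 63.24   1.88 -19.51]] [[ 63.04   1.89 -15.51]]
[[351.67 232.8 ]
 [352.04 220.98]
 [355.42 232.79]
 [355.83 220.97]
 [397.79 232.73]
 [398.65 220.92]
 [401.52 232.72]
 [402.42 220.91]
 [515.36 183.57]
 [372.99 225.5 ]
 [373.55 214.34]]
```

View pics/w3c.png

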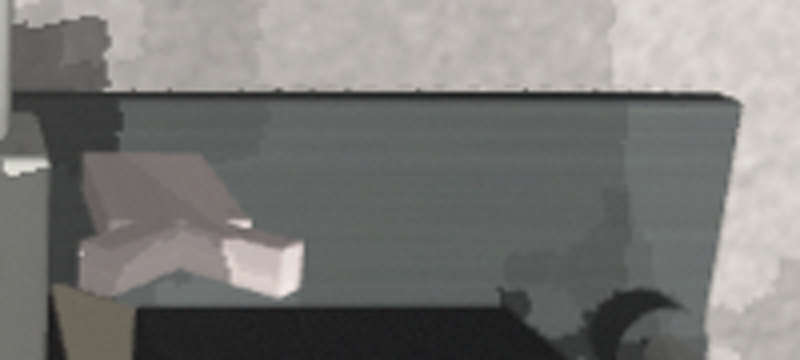

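```bash
python3 -m handwheel '-0.61 0.45 0 0 0 0 -1;-0.61 0.45 0 0 0 0 -1;-0.61 0.45 0 0 0 0 -1;-0.61 0.45 0 0 0 0 -1'; python3 - <<'E'
from h import *
rows([562.7,-18.5,74.5],np.pi/2-0.207)
E
```

```text
time: 8.63
tool_pos: [559.1, -15.1, 163.8]
tcp_rot: [-3.14, -0.0, 1.364]
contact_force: [-0.7, 0.7, -3.9]
grip_width: 23.7
finger_force: 30.0
[-0.026   0.0432  0.8932] [-0.0005 -0.0001  0.0002]
```

```bash
python3 -m handwheel '-0.026 0.043 0.3 0 0 0 -1;-0.026 0.043 0.5 0 0 0 -1;-0.026 0.043 0.6 0 0 0 -1;-0.026 0.043 0.7 0 0 0 -1;-0.026 0.043 0.75 0 0 0 -1;-0.026 0.043 0.8 0 0 0 -1;-0.026 0.043 0.83 0 0 0 -1;-0.026 0.043 0.83 0 0 0 -1'; python3 -m handwheel '0 0 0.03 0 0 0 -1;0 0 0.05 0 0 0 -1;0 0 0.06 0 0 0 -1;0 0 0.06 0 0 0 -1'; python3 - <<'E'
from h import *
rows([562.7,-18.5,74.],np.pi/2-0.207)
E
```

```text
time: 9.3
tool_pos: [563.2, -18.5, 81.7]
tcp_rot: [3.141, 0.0, 1.364]
contact_force: [0.4, 0.5, -2.8]
grip_width: 23.4
finger_force: 30.0
time: 9.63
tool_pos: [563.1, -18.7, 75.7]
tcp_rot: [-3.142, 0.0, 1.364]
contact_force: [-1.1, -0.6, -3.0]
grip_width: 23.9
finger_force: 30.0
[ 0.0016 -0.004   0.0166] [-0.  0. -0.]
```

```bash
python3 -m handwheel '0 0 0.01 0 0 0 -1;0 0 0.01 0 0 0 -1;0 0 0.01 0 0 0 -1'; python3 -m handwheel '0 0 0.01 0 0 0 -1;0 0 0.01 0 0 0 -1;0 0 0.01 0 0 0 -1'
```

```text
time: 9.88
tool_pos: [563.1, -18.7, 74.7]
tcp_rot: [3.142, 0.0, 1.364]
contact_force: [-0.3, 1.5, -3.3]
grip_width: 24.0
finger_force: 30.0
time: 10.13
tool_pos: [563.2, -18.7, 73.9]
tcp_rot: [3.141, 0.0, 1.364]
contact_force: [-1.3, -0.8, -0.8]
grip_width: 23.8
finger_force: 30.0
```

```bash
python3 -m handwheel '0 0 0.008 0 0 0 -1;0 0 0.008 0 0 0 -1;0 0 0.008 0 0 0 -1'; python3 - <<'E'
from h import *
p=viewer.capture("wrist");a=p["frame"][100:300,200:480,::-1];cv2.imwrite("pics/w4c.png",cv2.resize(a,(784,560),interpolation=2))
E
```

```text
time: 10.38
tool_pos: [563.2, -18.7, 73.8]
tcp_rot: [3.141, 0.0, 1.364]
contact_force: [-3.4, 0.2, 5.4]
grip_width: 23.6
finger_force: 30.0
```

View pics/w4c.png

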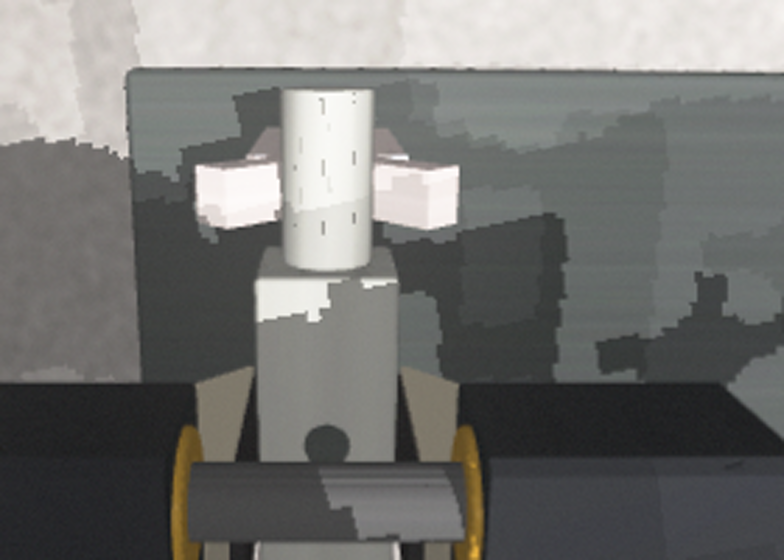

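The axle sits centred in the V (crop columns 283–373 between the tips at 197 and 459), with its shoulder about 8 mm from the upright, and the wrist force shows support. Release it and rise.

```bash
python3 -m handwheel '0 0 0 0 0 0 0;0 0 0 0 0 0 0;0 0 0 0 0 0 0;0 0 0 0 0 0 0;0 0 0 0 0 0 0;0 0 0 0 0 0 0;0 0 0 0 0 0 0;0 0 0 0 0 0 0'; python3 -m handwheel '0 0 -0.1 0 0 0 0;0 0 -0.3 0 0 0 0;0 0 -0.6 0 0 0 0;0 0 -0.95 0 0 0 0.5;0 0 -0.95 0 0 0 1;0 0 -0.95 0 0 0 1'; python3 -m handwheel '-0.5 -0.4 -0.9 0 0 0 1;-0.5 -0.4 -0.9 0 0 0 1;-0.5 -0.4 -0.9 0 0 0 1;-0.5 -0.4 -0.9 0 0 0 1;-0.5 -0.4 -0.9 0 0 0 1'; python3 - <<'E'
from h import *
np.set_printoptions(suppress=True,precision=2)
p=viewer.capture("wrist");save(p,"w5.png")
for t in["axle_center","mark_tip"]:
    print(t,[(x["centre"],x["score"],atz(p,x["centre"],93)) for x in viewer.recognise(t,p)[:1]])
S=np.array([563.3,-15.8]);u=np.array([np.cos(-.207),np.sin(-.207)])
print("pred dot",proj(p,[[*S,93]]),"tip",[proj(p,[[*(S+107*u),z]]) for z in(170,180,190)])
E
```

```text
time: 11.1
tool_pos: [563.1, -18.7, 72.9]
tcp_rot: [3.142, 0.0, 1.364]
contact_force: [0.9, 0.2, 0.1]
grip_width: 46.2
finger_force: 0.0
time: 11.6
tool_pos: [564.5, -18.9, 170.8]
tcp_rot: [3.136, -0.0, 1.364]
contact_force: [-0.6, 0.4, -0.3]
grip_width: 61.2
finger_force: 0.0
time: 12.02
tool_pos: [513.5, -59.8, 258.5]
tcp_rot: [3.14, 0.0, 1.363]
contact_force: [-0.1, -0.9, -0.1]
grip_width: 90.6
finger_force: 0.0
axle_center [([358.9, 128.9], 0.72, array([[568.25, -12.66,  93.  ]]))]
mark_tip [([539.6, 139.2], 0.85, array([[750.74, -60.42,  93.  ]]))]
pred dot [[354.63 133.  ]] tip [array([[501.95, 139.3 ]]), array([[509.46, 140.33]]), array([[517.59, 141.46]])]
```

View pics/w5.png

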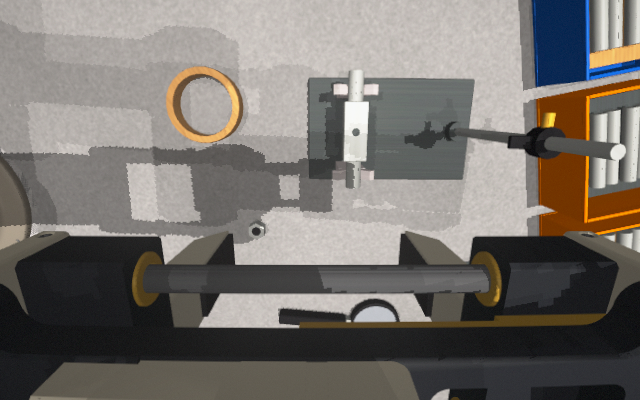

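The axle lies in both notches with its dot at (355,132), as predicted. The pointer tip is near (507,141), which fits z ≈ 178, and everything else is undisturbed.

```bash
python3 -m handwheel '-1 -0.5 0 0 0 0.26 1;-1 -0.5 0 0 0 0.26 1;-1 -0.5 0 0 0 0.26 1;-1 -0.5 0 0 0 0.26 1;-1 -0.5 0 0 0 0.26 1;-1 -0.5 0 0 0 0.26 1;-1 -0.5 0 0 0 0.26 1'; python3 - <<'E'
from h import *
g=cv2.cvtColor(cv2.imread("pics/w5.png"),6)
for r in range(134,150,2): print(r,g[r,496:536:2])
rows([355,-250,240],-0.29)
E
```

```text
time: 12.75
tool_pos: [444.0, -146.6, 256.4]
tcp_rot: [-3.139, 0.002, 0.541]
contact_force: [-1.2, 0.5, 0.6]
grip_width: 92.0
finger_force: 0.0
134 [77 77 83 83 84 86 84 77 78 76 79 78 79 80 80 60 17 13 16 14]
136 [74 76 75 76 76 75 61 23 40 38 36 37 35 37 37 37 35 28 21 19]
138 [73 72 73 73 74 74 46 23 48 48 49 46 47 47 47 44 45 32 20 12]
140 [74 75 75 74 73 74 38 25 47 48 45 44 44 47 44 46 45 31 16 16]
142 [187 163 146 121 109  85  31  31  47  47  46  47  46  46  45  27  26  20
  10   9]
144 [207 202 198 197 199 195  32  34  46  46  45  46  46  43  40  27  30  16
  14  17]
146 [201 197 197 193 195 191  16  38  45  47  45  45  45  40  28  27  26  24
  15  13]
148 [198 195 199 197 195 204 122 108 105 101 103  99  72  68  31  24  24  22
  12  14]
[-1.2948  0.4289  0.1645] [-0.0006  0.0008  0.2644]
```

```bash
python3 -m handwheel '-0.65 0.2 0 0 0 0.26 1;-0.65 0.2 0 0 0 0.26 1;-0.65 0.2 0 0 0 0.26 1;-0.65 0.2 0 0 0 0.26 1;-0.65 0.2 0 0 0 0.26 1;-0.65 0.2 0 0 0 0.26 1;-0.65 0.2 0 0 0 0.265 1'; python3 - <<'E'
from h import *
rows([355,-250,240],-0.29)
np.set_printoptions(suppress=True,precision=2)
p=viewer.capture("wrist");save(p,"w6.png")
for t,z in(("loupe_grip",20),("loupe_lens",7)):
    print(t,[(x["centre"],x["score"],atz(p,x["centre"],z)) for x in viewer.recognise(t,p)[:2]])
for q in viewer.cut_out("loupe",p)[:2]:
    v,u=np.nonzero(q["pixels"]);P=atz(p,np.c_[u,v],14)[:,:2];c=P.mean(0);w,V=np.linalg.eigh(np.cov((P-c).T));print(q["score"],c,V[:,1],u.min(),u.max(),v.min(),v.max())
E
```

```text
time: 13.33
tool_pos: [399.0, -197.3, 256.4]
tcp_rot: [-3.14, 0.003, -0.291]
contact_force: [0.5, -0.0, 0.3]
grip_width: 91.8
finger_force: 0.0
[-0.27    0.6313  0.164 ] [-0.0004  0.0009 -0.0004]
loupe_grip [([369.7, 31.7], 0.88, array([[ 538.12, -302.26,   20.  ]]))]
loupe_lens [([366.0, 32.1], 0.95, array([[ 541.23, -300.71,    7.  ]])), ([136.0, 58.5], 0.47, array([[594.51, -25.47,   7.  ]]))]
0.68 [ 522.46 -297.85] [-0.95  0.3 ] 338 402 0 145
```

```bash
python3 -m handwheel '-0.27 0.63 0 0 0 0 1;-0.27 0.63 0 0 0 0 1;-0.27 0.63 0 0 0 0 1'; python3 - <<'E'
from h import *
np.set_printoptions(suppress=True,precision=2)
p=viewer.capture("wrist");save(p,"w6.png");np.save("w6T.npy",p["T"])
for t,z in(("loupe_grip",20),("loupe_lens",7)):
    print(t,[(x["centre"],x["score"],atz(p,x["centre"],z)) for x in viewer.recognise(t,p)[:2]])
q=viewer.cut_out("loupe",p)[0];M=q["pixels"]
for r in range(0,170,6):
    w=np.nonzero(M[r])[0]
    if len(w): print(r,w.min(),w.max(),len(w),end=" | ")
E
```

```text
time: 13.78
tool_pos: [353.6, -253.0, 257.4]
tcp_rot: [3.14, 0.002, -0.285]
contact_force: [0.8, -0.1, 0.3]
grip_width: 91.9
finger_force: 0.0
loupe_grip [([312.3, 24.6], 0.61, array([[ 519.25, -296.55,   20.  ]]))]
loupe_lens [([309.9, 21.7], 0.89, array([[ 526.21, -295.48,    7.  ]]))]
0 282 345 64 | 6 283 344 62 | 12 285 342 58 | 18 289 338 50 | 24 293 333 41 | 30 305 319 15 | 36 308 316 9 | 42 306 318 13 | 48 306 318 13 | 54 306 319 14 | 60 306 319 14 | 66 306 318 13 | 72 307 318 12 | 78 307 318 12 | 84 306 318 13 | 90 306 318 13 | 96 305 318 14 | 102 306 318 13 | 108 306 316 11 | 114 306 317 12 | 120 305 317 13 |
```

View pics/w6.png

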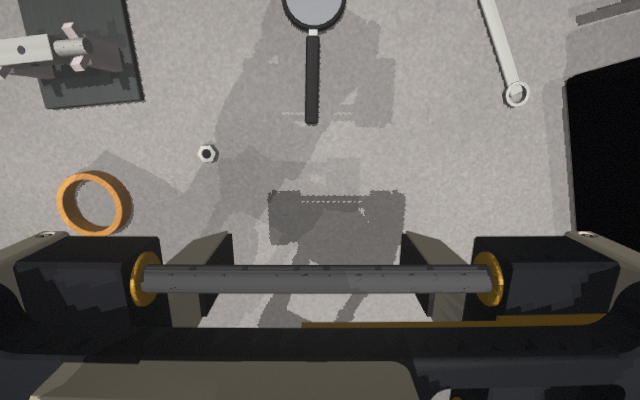

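The loupe points almost straight up the picture. Its handle runs from (313,37) to (311.5,123), and the lens is just cut off at the top.

```bash
python3 - <<'E'
from h import *
np.set_printoptions(suppress=True,precision=2)
p=viewer.capture("wrist")
M=viewer.cut_out("loupe",p)[0]["pixels"]
g=cv2.cvtColor(p["frame"],cv2.COLOR_RGB2GRAY);print(g[26:44,312],g[114:130,311])
rr=np.arange(44,118);cc=[np.nonzero(M[r])[0].mean() for r in rr];k=np.polyfit(rr,cc,1)
A,B=atz(p,[[np.polyval(k,37),37],[np.polyval(k,121),121]],20);d=A-B;print("ends",A,B,np.linalg.norm(d),"yaw",np.arctan2(d[1],d[0]))
yaw=np.arctan2(d[1],d[0]);mid=(A+B)/2;u=np.array([np.cos(yaw),np.sin(yaw),0]);print("mid",mid)
G=mid+15*u;print("grasp",G);rows([G[0],G[1],100],yaw)
E
```

```text
[136  50  53  54  90 149 174 181 186 193 166  93  51  59  61  63  63  61] [ 55  58  56  55  62  56  58  56  56  47  38  80  93 106 155 152]
ends [ 508.23 -293.86   20.  ] [ 418.08 -264.51   20.  ] 94.80743700194901 yaw -0.3147669179480405
mid [ 463.15 -279.19   20.  ]
grasp [ 477.41 -283.83   20.  ]
[ 1.26 -0.02  1.58] [-0.    0.    0.01]
```

```bash
python3 -m handwheel '0.6 0 0.7 0 0 0.01 1;0.6 0 0.7 0 0 0.01 1;0.6 0 0.7 0 0 0.01 1'; python3 -m handwheel '0.65 -0.02 0.8 0 0 0 1;0.65 -0.02 0.8 0 0 0 1;0.65 -0.02 0.8 0 0 0 1;0.65 -0.02 0.8 0 0 0 1'; python3 - <<'E'
from h import *
rows([476.5,-283.5,4],-0.315)
E
```

```text
time: 14.33
tool_pos: [414.5, -266.4, 183.5]
tcp_rot: [-3.139, 0.004, -0.315]
contact_force: [-0.8, -0.4, -1.0]
grip_width: 91.8
finger_force: 0.0
time: 14.67
tool_pos: [475.8, -284.5, 104.2]
tcp_rot: [-3.139, 0.005, -0.314]
contact_force: [-0.4, 1.2, -0.6]
grip_width: 91.6
finger_force: 0.0
[ 0.0086 -0.0093  1.002 ] [-0.0007  0.0017  0.0002]
```

```bash
python3 -m handwheel '0 -0.01 0.4 0 0 0 1;0 -0.01 0.7 0 0 0 1;0 -0.01 0.9 0 0 0 1;0 -0.01 0.99 0 0 0 1;0 -0.01 0.99 0 0 0 1;0 -0.01 0.99 0 0 0 1'; python3 -m handwheel '0 0 0 0 0 0 -1;0 0 0 0 0 0 -1;0 0 0 0 0 0 -1;0 0 0 0 0 0 -1;0 0 0 0 0 0 -1;0 0 0 0 0 0 -1;0 0 0 0 0 0 -1;0 0 0 0 0 0 -1'; python3 -m handwheel '0 0 0 0 0 0 -1;0 0 0 0 0 0 -1;0 0 0 0 0 0 -1;0 0 0 0 0 0 -1;0 0 0 0 0 0 -1;0 0 0 0 0 0 -1'
```

```text
time: 15.17
tool_pos: [476.2, -285.3, 10.4]
tcp_rot: [3.141, -0.001, -0.316]
contact_force: [0.5, -0.4, -0.7]
grip_width: 91.6
finger_force: 0.0
time: 15.83
tool_pos: [475.7, -285.0, 8.9]
tcp_rot: [3.142, 0.0, -0.317]
contact_force: [-0.3, 0.6, 0.5]
grip_width: 42.9
finger_force: 0.0
time: 16.33
tool_pos: [475.7, -285.0, 8.9]
tcp_rot: [3.142, 0.0, -0.317]
contact_force: [-0.6, -0.3, -0.2]
grip_width: 15.4
finger_force: 30.0
```

```bash
python3 -m handwheel '0 0 0 0 0 0 -0.4;0 0 0 0 0 0 -0.4;0 0 0 0 0 0 -0.4;0 0 0 0 0 0 -0.4;0 0 0.03 0 0 0 -0.4;0 0 0.05 0 0 0 -0.4;0 0 0.05 0 0 0 -0.4'; python3 -m handwheel '0 0 0 0 0 0 -1;0 0 0 0 0 0 -1;0 0 0 0 0 0 -1;0 0 0 0 0 0 -1;0 0 0 0 0 0 -1;0 0 0 0 0 0 -1;0 0 0 0 0 0 -1;0 0 0 0 0 0 -1'; python3 -m handwheel '0 0 -0.1 0 0 0 -1;0 0 -0.3 0 0 0 -1;0 0 -0.6 0 0 0 -1;0 0 -0.95 0 0 0 -1;0 0 -0.95 0 0 0 -1'; python3 -m handwheel '0 0 -0.4 0 0 0 -1;0 0 -0.8 0 0 0 -1;0 0 -0.95 0 0 0 -1;0 0 -0.95 0 0 0 -1;0 0 -0.95 0 0 0 -1;0 0 -0.95 0 0 0 -1'
python3 - <<'E'
from h import *
np.set_printoptions(suppress=True,precision=2)
p=viewer.capture("wrist");save(p,"w7.png");s=bot.get_obs();Rc=R.from_euler('xyz',s["tcp_rot"])
q=viewer.cut_out("loupe",p);print([x["score"] for x in q])
M=q[0]["pixels"]
for r in range(0,260,8):
    w=np.nonzero(M[r])[0]
    if len(w): print(r,w.min(),w.max(),len(w),end=" | ")
g=cv2.cvtColor(p["frame"],cv2.COLOR_RGB2GRAY);print();print(g[0:250:3,320])
# predicted centre/ring for grasp 14mm beyond handle middle
for off in(10,14,18):
    L=np.array([95-off,0,0]);z=-10+4.5+3-7 # ring top above TCP
    ring=[[95-off+38*np.cos(a),38*np.sin(a),-(10-4.0-3+7)] for a in(0,np.pi/2,np.pi,-np.pi/2)]
    print(off,proj(p,Rc.apply(ring)+s["tool_pos"]).tolist())
S=[564.3,-16.0];yaw=-0.207
E
```

```text
time: 16.92
tool_pos: [475.4, -284.8, 3.4]
tcp_rot: [-3.141, 0.001, -0.317]
contact_force: [-0.5, -0.0, 0.6]
grip_width: 27.7
finger_force: 0.0
time: 17.58
tool_pos: [475.7, -285.0, 3.9]
tcp_rot: [3.142, 0.0, -0.317]
contact_force: [0.0, -0.0, -0.5]
grip_width: 15.9
finger_force: 30.0
time: 18.0
tool_pos: [478.8, -287.3, 106.0]
tcp_rot: [3.137, -0.011, -0.317]
contact_force: [1.7, -1.5, -0.8]
grip_width: 15.8
finger_force: 30.0
time: 18.5
tool_pos: [475.0, -284.4, 192.8]
tcp_rot: [-3.141, 0.002, -0.317]
contact_force: [0.1, -0.5, -1.7]
grip_width: 15.6
finger_force: 30.0
[0.9]
8 291 336 46 | 16 275 356 82 | 24 264 368 105 | 32 256 375 120 | 40 249 382 134 | 48 244 386 143 | 56 240 391 152 | 64 238 394 157 | 72 236 395 160 | 80 234 397 164 | 88 234 398 165 | 96 234 398 165 | 104 234 397 164 | 112 237 395 159 | 120 239 393 155 | 128 241 391 151 | 136 246 386 141 | 144 251 382 132 | 152 258 376 119 | 160 267 365 99 | 168 277 355 79 | 176 300 333 34 | 184 308 325 18 | 192 303 329 27 | 200 301 331 31 | 208 300 332 33 | 216 300 332 33 | 224 302 332 31 | 232 302 332 31 | 240 301 332 32 | 24
[... 180 characters left out ...]
209 191 188 189 189 188 190 188 188 189 188 188 189 196 194 194 194 193
 193 160  41  68  55  72 201 201 201 200 190  34  44  45  49  47  46  43
  42  39  41  40  37  30  28  30  26  36  22  25]
10 [[316.60314622617153, -10.025939200571855], [400.7456309581513, 84.97747212411971], [316.3006153264089, 168.2081989661414], [232.1444161367454, 84.68524593860711]]
14 [[316.58531335658233, 0.4567503427638826], [400.15507065941864, 94.26174915269411], [316.2867342905386, 176.4054075656463], [232.70337695469175, 93.97087274894717]]
18 [[316.56769547493195, 10.816128868267612], [399.56778391913986, 103.4257809690589], [316.27304436851654, 184.49136344914507], [233.25948066714506, 103.13626155672051]]
```

```bash
python3 -m handwheel '-0.04 -0.15 -0.05 0 0 0 -1;-0.1 -0.35 -0.1 0 0 0 -1;-0.16 -0.6 -0.1 0 0 0 -1;-0.23 -0.8 -0.1 0 0 0 -1;-0.26 -0.91 -0.1 0 0 0 -1;-0.26 -0.91 -0.1 0 0 0 -1'; python3 -m handwheel '-0.04 -0.15 0 0 0 0 -1;-0.1 -0.35 0 0 0 0 -1;-0.16 -0.6 0 0 0 0 -1;-0.23 -0.8 0 0 0 0 -1;-0.26 -0.91 0 0 0 0 -1;-0.26 -0.91 0 0 0 0 -1';  python3 -m handwheel '-0.04 -0.15 0 0 0 0 -1;-0.1 -0.35 0 0 0 -0.01 -1;-0.16 -0.5 0 0 0 -0.02 -1;-0.2 -0.7 0 0 0 -0.035 -1;-0.24 -0.82 0 0 0 -0.035 -1;-0.26 -0.91 0 0 0 -0.035 -1;-0.26 -0.91 0 0 0 -0.035 -1;-0.26 -0.91 0 0 0 -0.035 -1'
python3 - <<'E'
from h import *
from scipy.optimize import least_squares
np.set_printoptions(suppress=True,precision=3)
p=viewer.capture("wrist");save(p,"w8.png");s=bot.get_obs();Rc=R.from_euler('xyz',s["tcp_rot"]);print(s["tool_pos"],s["tcp_rot"])
M=viewer.cut_out("loupe",p)[0]["pixels"];pts=[]
for r in range(6,166,3):
    w=np.nonzero(M[r])[0]
    if len(w): pts+=[[w.min()-.5,r],[w.max()+.5,r]]
pts=np.array(pts);a=np.linspace(0,2*np.pi,361)
def model(x):
    c=np.c_[38*np.cos(a),38*np.sin(a),0*a];c=R.from_euler('xyz',[0,x[3],0]).apply(c)+x[:3];return proj(p,Rc.apply(c)+s["tool_pos"])
def res(x):
    m=model(x);D=np.linalg.norm(pts[:,None]-m[None],axis=2);i=D.argmin(1);c=m.mean(0);return np.linalg.norm(pts-c,axis=1)-np.linalg.norm(m[i]-c,axis=1)
f=least_squares(res,[80,0,-10,0],x_scale=[1,1,1,.05],diff_step=1e-3,loss='soft_l1');print(f.x,np.abs(f.fun).mean())
rows([486,0.3,177],-0.207)
E
```

```text
time: 19.1
tool_pos: [479.1, -187.7, 203.6]
tcp_rot: [-3.141, 0.002, -0.314]
contact_force: [0.4, 0.2, -1.3]
grip_width: 15.8
finger_force: 30.0
time: 19.6
tool_pos: [483.1, -94.6, 203.8]
tcp_rot: [-3.141, 0.0, -0.315]
contact_force: [-0.5, 0.4, -0.9]
grip_width: 15.2
finger_force: 30.0
time: 20.27
tool_pos: [487.0, -2.1, 203.8]
tcp_rot: [3.141, -0.0, -0.207]
contact_force: [-0.1, 0.2, -0.3]
grip_width: 15.6
finger_force: 30.0
[486.906  -2.292 203.821] [ 3.141 -0.    -0.207]
[79.455 -0.51  -7.625  0.034] 0.4103723212613691
[-0.014 -0.024  0.268] [ 0. -0. -0.]
```

```bash
python3 -m handwheel '-0.01 -0.02 0.08 0 0 0 -1;-0.01 -0.02 0.16 0 0 0 -1;-0.01 -0.02 0.22 0 0 0 -1;-0.01 -0.02 0.27 0 0 0 -1;-0.01 -0.02 0.27 0 0 0 -1;-0.01 -0.02 0.27 0 0 0 -1;-0.01 -0.02 0.27 0 0 0 -1'
python3 - <<'E'
from h import *
np.set_printoptions(suppress=True,precision=2)
s=bot.get_obs();print(s["tool_pos"],s["dq"]);Rc=R.from_euler('xyz',s["tcp_rot"])
L0=s["tool_pos"]+Rc.apply([79.5,0,0])
p=viewer.capture("scene");save(p,"s9.png")
q=viewer.recognise("loupe_lens",p)[:2];print([(x["centre"],x["score"]) for x in q],"mark",[(x["centre"],x["score"]) for x in viewer.recognise("mark_tip",p)[:2]])
for z in(173,178.5,184):
    print(z,"lens",proj(p,[[L0[0],L0[1],z]]),"tip",proj(p,[[668.5,-38.0,z]]))
u,v=proj(p,[[610,-25,170]])[0].astype(int);a=p["frame"][v-45:v+45,u-60:u+60,::-1];print(u-60,v-45)
cv2.imwrite("pics/s9c.png",cv2.resize(a,(800,600),interpolation=cv2.INTER_CUBIC))
E
```

```text
time: 20.95
tool_pos: [486.3, 0.8, 177.0]
tcp_rot: [3.142, -0.0, -0.207]
contact_force: [-0.0, 1.4, -0.8]
grip_width: 15.8
finger_force: 30.0
[486.28   0.81 177.  ] [-0.   -0.01 -0.    0.    0.    0.  ]
[([322.5, 195.6], 0.65)] mark [([285.6, 216.2], 0.42)]
173 lens [[321.72 197.28]] tip [[293.43 212.04]]
178.5 lens [[321.71 196.19]] tip [[293.34 210.97]]
184 lens [[321.7 195.1]] tip [[293.24 209.89]]
249 159
```

View pics/s9c.png

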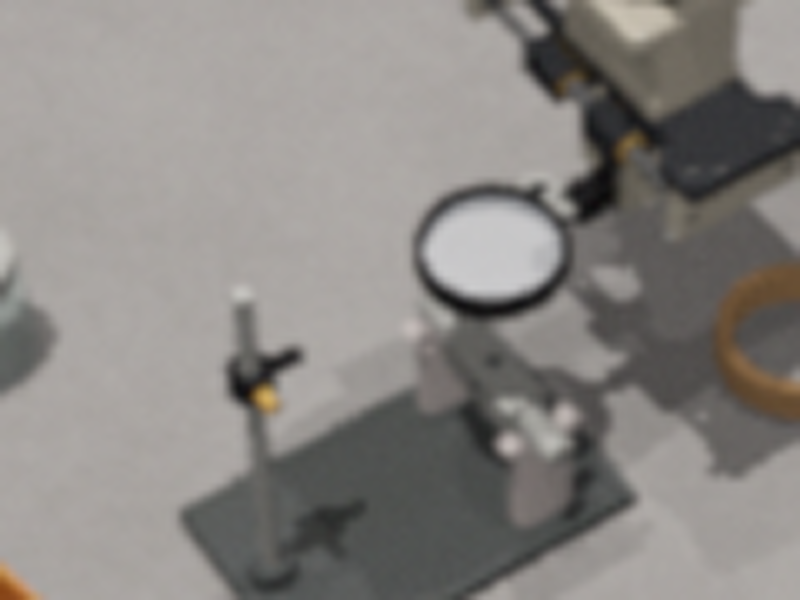

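The lens is centred over the axle at crop (493,250). The pointer tip is at (300,354) and the axle dot at (494,360). I'll use the known dot, post top and lens to calibrate this view locally and settle the height.

```bash
python3 - <<'E'
from h import *
np.set_printoptions(suppress=True,precision=2)
p=viewer.capture("scene");S=np.array([563.8,-16.0]);u=np.array([np.cos(-.207),np.sin(-.207)]);v=np.array([-u[1],u[0]])
c=lambda a:np.array(a)/6.667-.5+[249,159]
print("dot obs",c([494,360]),proj(p,[[*S,93]]))
print("post top obs",c([243,290]),proj(p,[[*(S+135*u),240]]))
print("plate obs",c([[182,515],[635,495]]),proj(p,[[*(S+155*u-63*v),12],[*(S-50*u+63*v),12]]))
print("lens obs",c([493.5,249.5]),proj(p,[[*S,180]]))
for z in(175,180):print("tip obs",c([300,354]),z,proj(p,[[*(S+107*u),z]]))
g=cv2.cvtColor(p["frame"],cv2.COLOR_RGB2GRAY)
print(g[204:220,282:300])
E
```

```text
dot obs [322.6 212.5] [[321.84 212.29]]
post top obs [284.95 202.  ] [[284.28 202.62]]
plate obs [[275.8  235.75]
 [343.75 232.75]] [[274.51 234.76]
 [344.17 232.  ]]
lens obs [322.52 195.92] [[321.66 195.77]]
tip obs [293.5 211.6] 175 [[293.4  211.65]]
tip obs [293.5 211.6] 180 [[293.31 210.68]]
[[166 160 151 144 140 154 166 169 168 166 167 166 169 169 169 169 169 168]
 [168 157 124 106 118 148 168 169 168 167 167 168 169 168 168 167 168 169]
 [167 154 120 104 113 145 164 168 167 167 168 169 169 169 169 168 169 170]
 [166 154 126 106 110 142 163 168 167 167 168 169 170 169 170 170 170 170]
 [166 158 132 108 110 140 163 169 169 168 169 169 170 170 170 170 171 171]
 [167 157 133 108 106 135 162 167 168 167 168 167 170 170 170 169 169 170]
 [167 160 133 108 105 131 161 169 167 161 153 150 162 169 169 170 169 170]
 [167 158 135 111 101 114 143 157 148 122  93 101 136 164 168 168 169 169]
 [160 135 102 101  98  85  86  96  86  61  41  65 122 163 170 168 169 169]
 [147 101  76  98  99  80  49  38  33  46  70 103 138 165 169 169 168 166]
 [138  81  65  94  96  78  46  37  66 103 133 156 164 169 169 167 164 159]
 [147  82  45  64  72  59  40  57 114 155 164 168 169 169 170 168 167 160]
 [151  85  32  35  39  51  64  82 123 165 171 169 169 169 171 170 170 166]
 [150  91  32  21  40  84 126 137 140 165 171 169 170 172 171 171 172 169]
 [153 116  62  24  47 114 162 170 161 165 170 171 170 170 171 170 166 164]
 [165 150 117  78  59  98 147 163 151 155 167 171 171 170 168 163 157 155]]
```

```bash
python3 -m handwheel '0 0 0.007 0 0 0 -1;0 0 0.015 0 0 0 -1;0 0 0.015 0 0 0 -1;0 0 0.015 0 0 0 -1;0 0 0.015 0 0 0 -1;0 0 0.015 0 0 0 -1;0 0 0.015 0 0 0 -1;0 0 0.015 0 0 0 -1' && python3 -c "
from plant import bot
s=bot.get_obs();print(s['tool_pos'],s['dq'].round(3),s['finger_force']);print(bot.close_job())"
```

```text
time: 21.82
tool_pos: [486.1, 0.8, 175.4]
tcp_rot: [3.141, -0.0, -0.207]
contact_force: [0.4, -1.2, -0.7]
grip_width: 15.8
finger_force: 30.0
[486.12515313   0.84761199 175.4216221 ] [-0.     0.001  0.001 -0.     0.     0.001] 29.995545744895935
the job is handed in; nothing more can be done
None
```

The job is handed in at about 22 s, with no verdict returned: the axle is released and seated in both V notches, and the lens is held still and level over its middle, set within an estimated 3 mm of the pointer's height (6 mm allowed).

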